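Clamp the bamboo handle bar firmly

ROBOT

A 6-joint arm with a two-finger parallel gripper is mounted at the origin on the work surface. World frame = base frame: x ahead of the robot, y to its left, z up, the work surface at z = 0. Lengths are in m, angles in rad, forces in N, time in s.
With the tool pointing down it reaches from about 0.4 to 0.825 m from the base axis. Payload 7 kg.
Tool frame: the origin (TCP) lies at the very end of the fingers, on their centre line; the grasp point (between the pads) lies 19 mm behind it; z points along the fingers, y is the direction in which the jaws open and shut (so a half turn about z gives the same grasp; the last joint's range is limited). The gripper opens to 88 mm and grips with 3 to 60 N. Pads are 19 mm wide; open, the fingers measure 130 mm over their backs; the gripper's body (78 mm by 193 mm) begins 47 mm behind the grasp point.
Start: joints at [1.447, 0.359, 0.012, 0, -1.224, -0.288], TCP at [0.27, 0.619, 0.227] pointing down, gripper open.
Joint ranges: [-3.07, 3.07], [-1.43, 2.12], [-1.02, 1.25], [-3.03, 1.67], [-3.05, -0], [-3.03, 3.03]. Speed limits (rad/s): [2.39, 2.39, 3.01, 3.14, 3.14, 3.14].

INTERFACE

Orientations are given as [roll, pitch, yaw] about the fixed x, y, z axes, in that order (R = Rz(yaw) Ry(pitch) Rx(roll)).
In Python, from station import arm gives the robot as it stands.
- The arm moves only by the shell command python3 -m inch 'ROWS' [FORCE]. ROWS is text: rows parted by semicolons, each of 7 numbers parted by spaces: the closure, from 0 (fully open) to 1 (shut), then the shift along the tool's x, y, z each as a share of 300 mm, from -1 to 1, then the turn, a rotation vector about the tool's x, y, z each as a share of 60 degrees, from -1 to 1. In form: grip tx ty tz rx ry rz; .... A call has 1 to 12 rows; each row is the pose to reach, as a shift and turn from the pose commanded when the call began, along the tool's axes at that moment; what a row does not reach only later rows make up. A row lasts 1/10 s, in which the tool goes at most 50 mm and 8.59 degrees, less where a joint would pass 70% of its speed; a pose out of reach is approached as far as the arm can. A call with a number of a shift or a turn outside -1 to 1 is refused whole. A call with a gripper value outside its range is refused whole. The fingers move at their own pace and stop on an object; FORCE is the grip in N (left out, the last holds). Time passes only in rows, so rows that repeat a pose let the fingers close. It gives the time, the measured TCP pose, the force and the opening at its end, in the units of the state.
- arm.get_state(): the state, without advancing time (a new reading comes with each control period).
- arm.grab_frame(name): name is "scene" or "top" or "wrist"; returns a dict with "img" (480x640x3 uint8, red, green, blue), "range_z" (480x640 float32, m along the optical axis (not along the pixel's ray), 0 where there is no reading), "fx", "fy", "cx", "cy" (pixels), "extrinsics" (4x4, takes a point from world to camera coordinates); the wrist camera has in their place "tool_from_camera" (4x4, takes a point from camera to tool coordinates, whose origin is the TCP and whose axes are the flange's). Camera axes: x right, y up, looking along -z (the intrinsics and any distortion apply to the point x, -y, -z); pixel columns grow to the right and rows downward; lengths in m; the calibration is good to about 2 mm. A picture is of the moment at which its call begins: read the wrist's pose just before it.
- arm.job_done(): hands the job in, once; it reports no verdict.
The state is a dict: "t": time; "q": joint angles; "qd": joint speeds; "joint_efforts": joint torques, N m; "eef_pos": TCP position; "ee_rot": TCP orientation; "force": force on the tool from outside, world axes, zero at the start; "moment": the same for the moment, N m; "width": finger opening in m.
Only numpy, scipy, OpenCV 4.12 (cv2) and the standard library are available. Lean on these libraries where they do the work, as an engineer would, in place of code of your own. Each camera call takes 0.05 s, during which the arm holds its last target.

TASK

The bamboo box is getting a new handle: take the long bamboo bar from its wooden rest, lay it gently in the groove of the spring clamp, centred over the two saddles, and let it settle there before you let go. Then wind the clamp's wheel clockwise (seen from above) until it turns firmly against the spring and the gauge needle stands between the two raised marks, no further, and let go. Leave the other things on the bench where they are.

Things in the scene. Friction and masses are not known exactly. Their poses are not given: they have to be found in the camera images.
- bar: The loose round bamboo bar (the long one), 24 mm in diameter and 140 mm long, about 60 g. Origin at its middle, on its axis; its x axis runs along the bar. It starts lying level on the rest with its axis 40 mm above the bench; grip it in the middle, where 50 mm of it is free on both sides and below (the support under it is 8 mm high there).
- rest_centre (a point): The middle of the bar's place on the wooden rest: a fixed wooden plate 110 x 56 x 8 mm with two V blocks, each 12 mm wide along the bar and about 43 mm high, their middles 40 mm either side of the centre. x axis along the bar's direction, z up, 40 mm above the bench.
- clamp: The fixed spring clamp: grey base plate 150 (its x) by 216 mm (its y) by 12 mm high, origin on the bench 70 mm from the seat towards the wheel, y axis from wheel to groove. A fork-shaped jaw with two rubber pads (at x = -45 and 45 mm, 36 to 54 mm above the bench) slides along +y; at the start it faces the seated bar across a gap of 6 to 12 mm.
- seat (a point): Where the bar's middle (on its axis) belongs: midway between the two aluminium saddles, 40 mm above the bench. x along the groove, y horizontal from the wheel towards the saddles' tall walls, z up. Between the saddles is only the base plate, with 30 mm or more for fingers on either side of the bar.
- saddle (a point): Middle of the saddle at the seat's +x side, 45 mm from the seat; its twin is at -45 mm. Each is 16 mm wide along the groove, with an upright wall on +y (face 12 mm from the seat axis, top 56 mm above the bench) and a low slope of 35 degrees on -y (top 34 mm above the bench), down which the bar rolls against the wall.
- wheel_grip (a point): Centre of the tension wheel at the height to grip it, 85 mm above the bench: black, round, ribbed, 52 mm in diameter, 28 mm high (70 to 98 mm above the bench), on an upright axis 145 mm from the seat towards the seat's -y. It can be gripped across from above at any yaw. Nothing beside it stands higher than 66 mm.
- wheel (a joint): Turn of the wheel in rad, growing clockwise seen from above, which tightens; range 0 to 3.9, start 0.3 to 1.1. Each rad drives the jaw 7 mm to the bar. It stays where it is left (friction 0.15 N m). From where the pads meet the seated bar (near 2.0) the spring adds 0.1 N m per rad: firm at about 0.25 N m in all, near 3.1 rad. Turning back loosens.
- needle (a joint): Gauge needle angle in rad: 0 while the jaw's spring is slack; it grows clockwise seen from above by 1.4 rad per rad of wheel once the pads press on the bar, to 2.4 at most. At 0 it points to the seat's -x, at 1.57 to the seat's +y, towards the bar. The two raised marks stand at 1.2 and 1.8.
- gauge (a point): Centre of the gauge face, a white dial 46 mm in diameter lying face up 61 mm above the bench on the sliding block between wheel and groove (it moves with the jaw as the wheel turns), with a black needle and two raised dark marks near its rim.
- owl: Bystander: white ceramic owl figurine, 60 mm wide and 94 mm high, origin under its centre.
- thermometer: Bystander: loose stainless thermometer dial standing upright on a foot 40 x 50 mm, 76 mm high, origin under its centre.
- comb: Bystander: flat black plastic comb, 160 x 31 x 5 mm, lying on the bench, long along its x; origin under its middle.
- carabiners: Bystander: two aluminium carabiners clipped together, about 140 x 60 mm and up to 25 mm high, lying on the bench, origin under their middle.
- offcut: Bystander: short bamboo offcut, 24 mm in diameter and 50 mm high, standing on end, origin under its centre.
- mug: Bystander: white ceramic mug, 80 mm in diameter and 90 mm high, handle at its +y, origin under its centre.
Mind the look-alikes: they are no part of the job. What is meant by the bar is not green, and is the larger of those in its own colour.

How it is judged:
By the outcome, as a careful person would: the job done as asked, in the order asked, and still so for the second after the job is handed in, with the robot touching nothing.
It also fails if it takes over 72 s, if anything falls off the work surface, if the arm or the gripper's body presses on something with over 40 N, if the wrist force passes 120 N, or if a joint passes its speed limit or range.

## Working session

There is one attempt and no reset: what is moved stays moved. The work goes in short steps, Python scripts to look and compute and a shell command to move; the robot and the scene stay as the last step left them, time stands still between calls to the robot, and variables do not carry over. Pictures are saved under pics/ and viewed, and the job is handed in when it is done.

```bash
ls; mkdir -p pics; cat > h.py <<'E'
import numpy as np,cv2
from station import arm
from scipy.spatial.transform import Rotation as R
def grab(n,fn):
    s=arm.get_state(); f=arm.grab_frame(n)
    cv2.imwrite('pics/'+fn+'.png',f['img'][:,:,::-1])
    if 'extrinsics' in f: T=np.linalg.inv(f['extrinsics'])
    else:
        W=np.eye(4);W[:3,:3]=R.from_euler('xyz',s['ee_rot']).as_matrix();W[:3,3]=s['eef_pos'];T=W@f['tool_from_camera']
    np.savez('pics/'+fn+'.npz',img=f['img'],z=f['range_z'],T=T,k=[f['fx'],f['fy'],f['cx'],f['cy']])
    return s
def cloud(fn):
    d=np.load('pics/'+fn+'.npz');z=d['z'];fx,fy,cx,cy=d['k'];v,u=np.mgrid[:480,:640]
    P=np.stack([(u-cx)/fx*z,-(v-cy)/fy*z,-z],-1)@d['T'][:3,:3].T+d['T'][:3,3]
    P[z==0]=np.nan
    return P,d['img']
E
python3 - <<'E'
from h import *
print(arm.get_state())
f=arm.grab_frame('top');print({k:(v if k not in('img','range_z') else v.shape) for k,v in f.items()})
f=arm.grab_frame('wrist');print({k:(v if k not in('img','range_z') else v.shape) for k,v in f.items()})
for n in('scene','top','wrist'):grab(n,n+'0')
E
```

```text
pics
{'t': 0.0, 'q': array([ 1.44710542e+00,  3.59372753e-01,  1.10919198e-02, -3.84742325e-04,
       -1.22412674e+00, -2.88132012e-01]), 'qd': array([ 6.13706519e-04,  9.24048185e-05, -7.15086408e-04, -1.31817363e-03,
        8.09473190e-04,  1.89583664e-03]), 'joint_efforts': array([ 1.03595576e-03, -5.82718062e+01,  2.93056369e+01,  6.99696064e+00,
        6.87127031e-03, -1.67577477e-04]), 'eef_pos': array([0.26998679, 0.61811911, 0.22564   ]), 'ee_rot': array([ 3.13994504e+00, -1.11126331e-04, -4.11953845e-01]), 'force': array([-0.5540695 , -0.58873985,  0.29792905]), 'moment': array([ 0.00581031, -0.05713636,  0.01515372]), 'width': 0.08769687046566864}
{'img': (480, 640, 3), 'range_z': (480, 640), 'fx': 520.0765915469229, 'fy': 520.0765915469229, 'cx': 316.90294385475295, 'cy': 250.3163590101888, 'extrinsics': array([[-4.02847768e-03, -9.99694891e-01,  2.43699852e-02,
        -2.76535123e-02],
       [ 9.89088744e-01, -3.94446224e-04,  1.47320404e-01,
        -5.25352137e-01],
       [-1.47265842e-01,  2.46975550e-02,  9.88788553e-01,
        -1.20438299e+00],
       [ 0.00000000e+00,  0.00000000e+00,  0.00000000e+00,
         1.00000000e+00]])}
{'img': (480, 640, 3), 'range_z': (480, 640), 'fx': 427.1682711736487, 'fy': 427.1682711736487, 'cx': 322.645455330888, 'cy': 238.36908820824377, 'tool_from_camera': array([[-4.44028757e-04,  9.59250090e-01,  2.82558079e-01,
         7.65740586e-02],
       [ 9.99999856e-01,  5.10751615e-04, -1.62479301e-04,
        -6.88068688e-04],
       [-3.00175279e-04,  2.82557967e-01, -9.59250179e-01,
        -1.57158988e-01],
       [ 0.00000000e+00,  0.00000000e+00,  0.00000000e+00,
         1.00000000e+00]])}
```

View pics/top0.png

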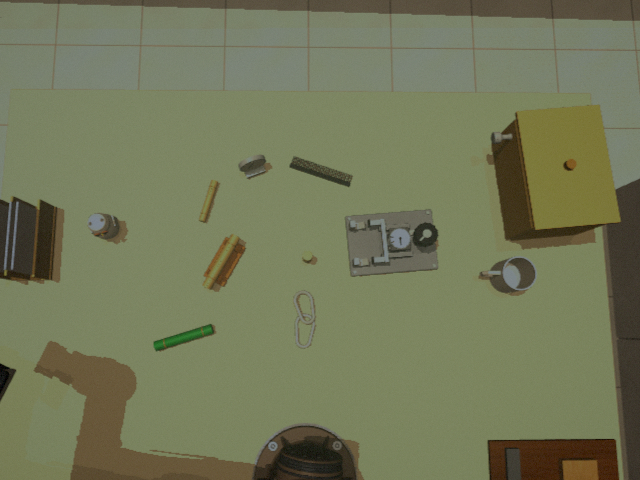

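View pics/scene0.png

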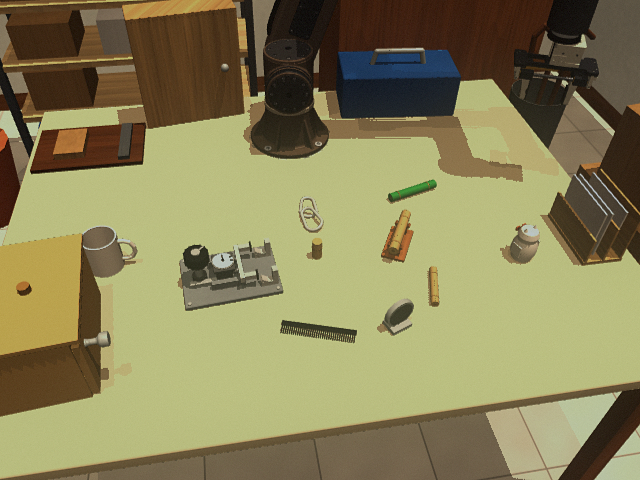

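View pics/wrist0.png

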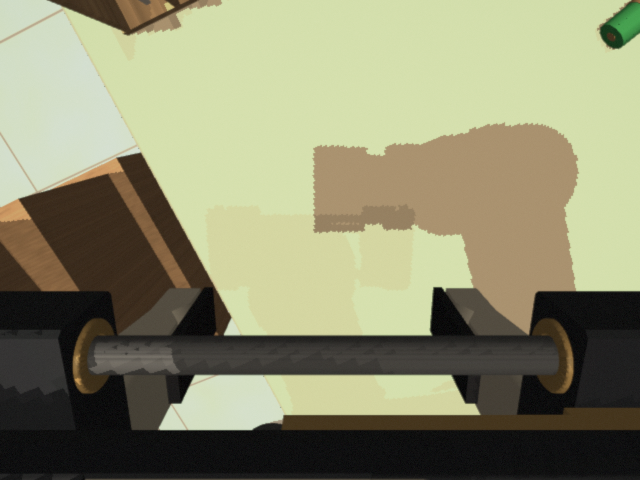

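```bash
python3 - <<'E'
from h import *
P,I=cloud('top0')
for n,(a,b,c,d) in dict(bar=(195,225,255,300),).items():
    Q=P[b:d,a:c].reshape(-1,3)
    m=(Q[:,2]>.043)&(Q[:,2]<.06);q=Q[m]
    print(n,len(q),q.mean(0),q.max(0))
    c0=cv2.minAreaRect((q[:,:2]*1000).astype(np.float32));print(c0)
    u,s,vt=np.linalg.svd(q[:,:2]-q[:,:2].mean(0));print(np.arctan2(vt[0,1],vt[0,0]))
Q=P[205:280,340:445].reshape(-1,3)
m=(Q[:,2]>.006)&(Q[:,2]<.12);q=Q[m];print('base',cv2.minAreaRect((q[:,:2]*1000).astype(np.float32)))
m=(Q[:,2]>.088)&(Q[:,2]<.12);q=Q[m];print('wheel',cv2.minEnclosingCircle((q[:,:2]*1000).astype(np.float32)),q.mean(0))
m=(Q[:,2]>.0)&(Q[:,2]<.12);q=Q[m];print(np.histogram(q[:,2],24,(0,.12))[0])
print(P[250:252,50:52], P[350,400])
im=cv2.resize(I[200:285,335:450],None,fx=6,fy=6,interpolation=cv2.INTER_CUBIC);cv2.imwrite('pics/c1.png',im[:,:,::-1])
# other objects
for n,(a,b,c,d) in dict(offcut=(295,240,320,270),carab=(285,280,325,355),comb=(285,150,360,190),therm=(235,150,272,180),loose=(190,175,222,225),green=(150,320,220,355)).items():
    Q=P[b:d,a:c].reshape(-1,3);q=Q[Q[:,2]>.008];print(n,q.mean(0).round(3),q.max(0).round(3),q.min(0).round(3))
E
```

```text
bar 572 [0.49706923 0.19870057 0.05068749] [0.5630529  0.24140453 0.05959685]
((498.01007080078125, 198.86961364746094), (25.05928611755371, 139.53240966796875), 61.95804214477539)
2.644837878898174
base ((553.5640258789062, -216.37612915039062), (259.7446594238281, 185.75425720214844), 89.17424011230469)
wheel ((555.4893188476562, -277.9849853515625), 27.584556579589844) [ 0.55460691 -0.2769959   0.09871418]
[1510  590 2272  701   73  121  218   63   39  102  271  243  244   44
    3   17   11   21   32  224  154    4    0    0]
[[[0.52980383 0.61310973 0.01583157]
  [0.53029935 0.61234297 0.01251662]]

 [[0.52767065 0.61392599 0.01380502]
  [0.52786892 0.61220035 0.01245672]]] [ 0.28827921 -0.22926708 -0.00142513]
offcut [ 0.509 -0.004  0.045] [0.546 0.022 0.059] [ 0.484 -0.015  0.008]
carab [0.37  0.003 0.015] [0.437 0.043 0.03 ] [ 0.285 -0.046  0.008]
comb [ 0.727 -0.037  0.009] [0.772 0.049 0.012] [ 0.684 -0.137  0.008]
therm [0.734 0.128 0.044] [0.782 0.17  0.081] [0.712 0.097 0.008]
loose [0.653 0.239 0.017] [0.706 0.267 0.026] [0.6   0.217 0.009]
green [0.321 0.288 0.022] [0.354 0.358 0.031] [0.292 0.219 0.008]
```

View pics/c1.png

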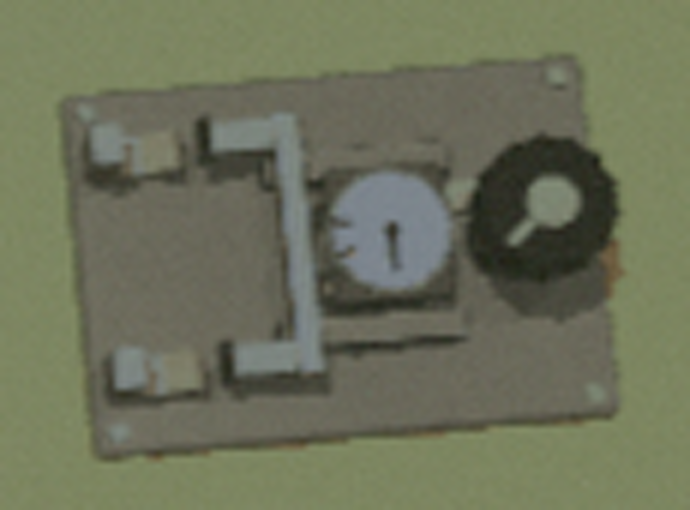

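```bash
cat >> h.py <<'E'
def go(x,y,z,yaw):
    s=arm.get_state();M=R.from_euler('xyz',s['ee_rot'])
    d=M.inv().apply(np.array([x,y,z])-s['eef_pos'])/.3
    r=(M.inv()*R.from_euler('xyz',[np.pi,0,yaw])).as_rotvec()/np.radians(60)
    print('shift',d.round(4),'rot',r.round(4),'rows>=',np.ceil(np.linalg.norm(d)*6),np.ceil(np.linalg.norm(r)*60/8.59))
E
python3 - <<'E'
from h import *
a=-.55
go(.498-.07*np.cos(a),.199-.07*np.sin(a),.2,a)
E
```

```text
shift [1.0246 0.9446 0.0879] rot [ 7.000e-04 -1.000e-04  1.319e-01] rows>= 9.0 1.0
```

```bash
python3 -m inch '0 1 0.94 0.088 0 0 0.132;0 1 0.94 0.088 0 0 0.132;0 1 0.94 0.088 0 0 0.132;0 1 0.94 0.088 0 0 0.132;0 1 0.94 0.088 0 0 0.132;0 1 0.94 0.088 0 0 0.132;0 1 0.94 0.088 0 0 0.132;0 1 0.94 0.088 0 0 0.132;0 1 0.94 0.088 0 0 0.132;0 1 0.94 0.088 0 0 0.132;0 1 0.94 0.088 0 0 0.132;0 1 0.94 0.088 0 0 0.132' 20
python3 - <<'E'
from h import *
s=grab('wrist','w1');s=grab('wrist','w1');print(s['t'],s['eef_pos'],s['ee_rot'],s['qd'].round(3))
E
```

```text
t: 1.45
eef_pos: [0.4321, 0.2411, 0.2002]
ee_rot: [-3.141, -0.0, -0.549]
force: [0.5, 0.8, -0.2]
width: 0.0878
1.5 [0.43201083 0.24119713 0.20018508] [-3.14142196e+00 -1.52914081e-06 -5.48640196e-01] [ 0.003  0.001 -0.003  0.001 -0.     0.002]
```

View pics/w1.png

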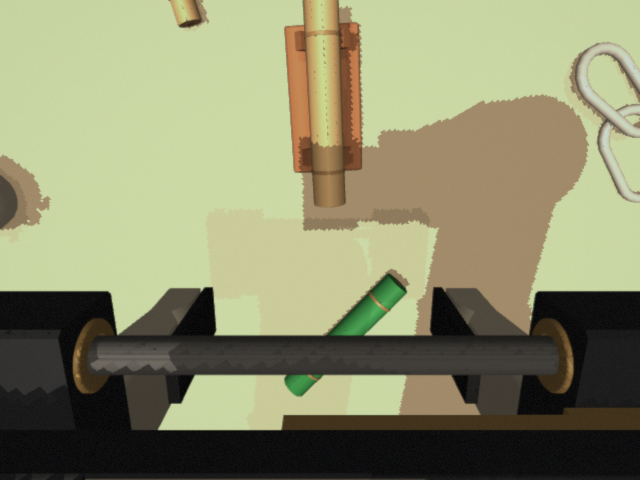

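```bash
python3 - <<'E'
from h import *
P,I=cloud('w1')
Q=P[:230,270:380].reshape(-1,3);m=(Q[:,2]>.03)&(Q[:,2]<.06);q=Q[m]
b=(I[:230,270:380].reshape(-1,3)[m]).astype(int);print(np.sort(q[:,2])[-50])
top=q[q[:,2]>.048];c=top.mean(0)
u,s,vt=np.linalg.svd(top[:,:2]-c[:2]);print(c,np.arctan2(vt[0,1],vt[0,0]))
f=cv2.fitLine((top[:,:2]*1000).astype(np.float32),cv2.DIST_HUBER,0,.01,.01).ravel();print(f)
d=f[:2];t=q[:,:2]@d;print('ends',np.percentile(t,[0,.5,99.5,100]),'lat',(q[:,:2]-f[2:]/1000)@np.array([-d[1],d[0]]).T[:0].sum() if 0 else 0)
d=d*np.sign(d[0]);t=q[:,:2]@d;n=np.array([-d[1],d[0]]);l=top[:,:2]@n
lat=np.median(l);hi=np.percentile(t,.3)
print('near end t',hi,'len',t.max()-hi,'centre',d*(hi+.07)+n*lat,'yaw',np.arctan2(d[1],d[0]),'ztop',np.percentile(top[:,2],80))
# rest plate
Q=P[:230,270:380].reshape(-1,3);col=I[:230,270:380].reshape(-1,3).astype(int)
m=(Q[:,2]<.016)&(Q[:,2]>.004)&(col[:,0]-col[:,1]>50);q=Q[m];r=cv2.minAreaRect((q[:,:2]*1000).astype(np.float32));print(r)
E
```

```text
0.0522244510137182
[0.50223214 0.19731664 0.05000908] 2.642801951970959
[ 8.7822926e-01 -4.7823983e-01  5.0218417e+02  1.9737680e+02]
ends [0.27372048 0.27507282 0.41002972 0.4124001 ] lat 0
near end t 0.27471113782513545 len 0.13768895959931782 centre [0.50048555 0.19828948] yaw -0.49864942 ztop 0.050871411875560366
((504.7737121582031, 195.69801330566406), (54.697940826416016, 108.01234436035156), 61.39967346191406)
```

```bash
python3 - <<'E'
from h import *
go(.501,.198,.08,-.499)
go(.501,.198,.023,-.499)
E
```

```text
shift [0.2714 0.0027 0.4004] rot [-0.      0.     -0.0472] rows>= 3.0 1.0
shift [0.2714 0.0027 0.5904] rot [-0.      0.     -0.0472] rows>= 4.0 1.0
```

```bash
python3 -m inch '0.3 0.271 0.003 0.3 0 0 -0.047;0.3 0.271 0.003 0.4 0 0 -0.047;0.3 0.271 0.003 0.4 0 0 -0.047;0.3 0.271 0.003 0.4 0 0 -0.047;0.3 0.271 0.003 0.48 0 0 -0.047;0.3 0.271 0.003 0.54 0 0 -0.047;0.3 0.271 0.003 0.59 0 0 -0.047;0.3 0.271 0.003 0.59 0 0 -0.047;0.3 0.271 0.003 0.59 0 0 -0.047' 20
python3 - <<'E'
from h import *
s=grab('wrist','w2');print(s['t'],s['eef_pos'],s['ee_rot'],s['force'],s['width'])
E
```

```text
t: 2.45
eef_pos: [0.5013, 0.1978, 0.024]
ee_rot: [-3.141, -0.0, -0.499]
force: [0.6, -0.4, -0.1]
width: 0.0617
2.45 [0.50127742 0.19779716 0.02397889] [-3.14118927e+00 -4.51900851e-04 -4.99426524e-01] [ 0.63718083 -0.37094483 -0.07657275] 0.061715108083539374
```

View pics/w2.png

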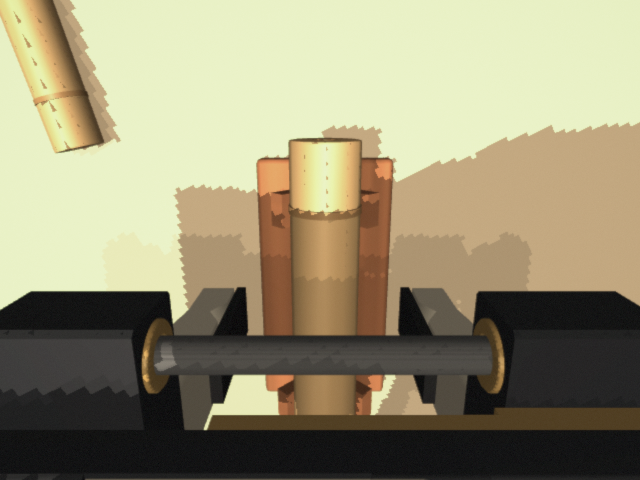

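```bash
python3 - <<'E'
from h import *
P,I=cloud('w2')
q=P[130:280,285:365].reshape(-1,3);q=q[(q[:,2]>.03)&(q[:,2]<.06)]
d=np.array([np.cos(-.4994),np.sin(-.4994)]);n=np.array([-d[1],d[0]])
o=np.array([.5013,.1978]);print('far end tool x',np.percentile((q[:,:2]-o)@d,[95,99,99.8]));t=q[q[:,2]>.0495];print('lat',np.median((t[:,:2]-o)@n),np.percentile(q[:,2],95))
E
python3 -m inch '0.8 0 0 0 0 0 0;0.8 0 0 0 0 0 0;0.8 0 0 0 0 0 0;0.8 0 0 0 0 0 0;0.8 0 0 0 0 0 0;0.8 0 0 0 0 0 0' 20
```

```text
far end tool x [0.06704034 0.06823411 0.06840229]
lat -6.359465415151148e-05 0.05131381120571449
t: 3.1
eef_pos: [0.5013, 0.197, 0.0233]
ee_rot: [-3.141, -0.0, -0.501]
force: [0.8, 0.2, 0.1]
width: 0.0234
```

```bash
python3 -m inch '0.8 0 0 -0.1 0 0 0;0.8 0 0 -0.2 0 0 0;0.8 0 0 -0.35 0 0 0;0.8 0 0 -0.5 0 0 0;0.8 0 0 -0.67 0 0 0;0.8 0 0 -0.79 0 0 0;0.8 0 0 -0.79 0 0 0'
python3 - <<'E'
from h import *
s=arm.get_state();print(s['width'],s['eef_pos'])
go(.45,-.20,.26,.07)
E
```

```text
t: 3.8
eef_pos: [0.5034, 0.1979, 0.2662]
ee_rot: [-3.133, -0.005, -0.5]
force: [0.2, -0.3, -0.5]
width: 0.0233
0.02326598368931941 [0.50340145 0.19793869 0.26620018]
shift [0.48   1.2494 0.0124] rot [-0.0066 -0.0068 -0.5446] rows>= 9.0 4.0
```

```bash
python3 -m inch '0.8 0.1 0.1 0.01 0 0 -0.1;0.8 0.15 0.25 0.01 0 0 -0.2;0.8 0.2 0.4 0.01 0 0 -0.3;0.8 0.3 0.55 0.01 0 0 -0.4;0.8 0.35 0.7 0.01 0 0 -0.5;0.8 0.4 0.84 0.01 0 0 -0.544;0.8 0.4 0.96 0.01 0 0 -0.544;0.8 0.4 1 0.01 0 0 -0.544;0.8 0.4 1 0.01 0 0 -0.544'
python3 - <<'E'
from h import *
s=arm.get_state();print(s['width'],s['eef_pos'])
go(.45,-.20,.26,.07)
E
```

```text
t: 4.7
eef_pos: [0.4612, -0.1253, 0.2568]
ee_rot: [-3.141, 0.001, 0.066]
force: [-0.2, -0.7, -0.5]
width: 0.0234
0.023375230284677896 [ 0.46117745 -0.12529226  0.25675078]
shift [-0.0537  0.246  -0.0108] rot [-0.0002  0.0006 -0.0036] rows>= 2.0 1.0
```

```bash
python3 -m inch '0.8 -0.02 0.1 0 0 0 0;0.8 -0.05 0.2 0 0 0 0;0.8 -0.05 0.24 0 0 0 0;0.8 -0.05 0.24 0 0 0 0;0.8 -0.05 0.24 0 0 0 0'
python3 - <<'E'
from h import *
grab('wrist','w3');s=grab('wrist','w3');print(s['t'],s['eef_pos'],s['ee_rot'],s['qd'].round(3))
E
```

```text
t: 5.2
eef_pos: [0.4527, -0.1962, 0.2568]
ee_rot: [-3.141, 0.0, 0.069]
force: [0.1, 0.4, -0.8]
width: 0.0233
5.25 [ 0.45263894 -0.19601937  0.25689853] [-3.14133473e+00  2.79394308e-04  6.92572738e-02] [ 0.005 -0.005 -0.002  0.001 -0.003  0.005]
```

View pics/w3.png

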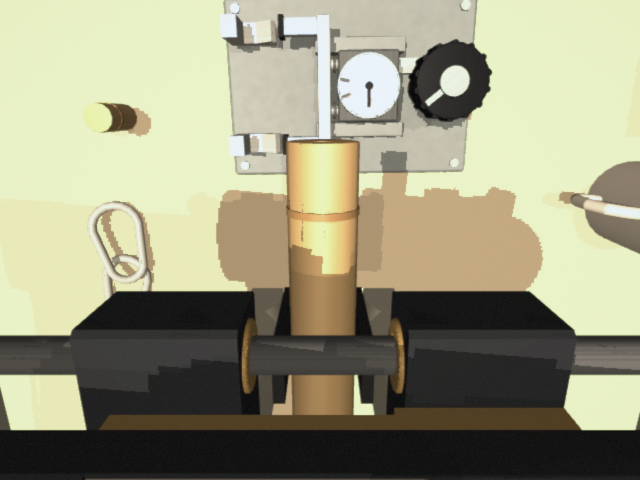

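```bash
python3 - <<'E'
from h import *
P,I=cloud('w3')
def box(a,b,c,d,lo,hi):
    q=P[b:d,a:c].reshape(-1,3);return q[(q[:,2]>lo)&(q[:,2]<hi)]
w=box(400,30,500,130,.09,.105);print('wheel',cv2.minEnclosingCircle((w[:,:2]*1000).astype(np.float32)),np.median(w[:,2]))
hub=box(440,65,470,97,.09,.115);print('hub',hub.mean(0))
for n,r in dict(wp=(215,5,250,45),wm=(222,130,250,160)).items():
    q=box(*r,.05,.062);print(n,len(q),cv2.minAreaRect((q[:,:2]*1000).astype(np.float32)),np.median(q[:,2]))
# plate edges
def edge(rows,cols,mode):
    pts=[]
    if mode in'LR':
        for r in rows:
            q=P[r,cols[0]:cols[1]];z=q[:,2];i=np.where((z>.008)&(z<.018))[0]
            if len(i): pts.append(q[i[0] if mode=='L' else i[-1]])
    else:
        for c in range(*cols):
            q=P[rows[0]:rows[-1],c];i=np.where((q[:,2]>.008)&(q[:,2]<.018))[0]
            if len(i): pts.append(q[i[-1]])
    pts=np.array(pts);f=cv2.fitLine((pts[:,:2]*1000).astype(np.float32),cv2.DIST_HUBER,0,.01,.01).ravel()
    print(mode,len(pts),f,'ang',np.degrees(np.arctan2(f[1],f[0])));return f
L=edge(range(50,125),(215,260),'L');Rr=edge(range(20,150),(440,490),'R');B=edge(range(150,185),(240,285),'B');B2=edge(range(150,185),(365,460),'B')
np.set_printoptions(suppress=True)
g=box(335,50,400,120,.055,.068);print('gauge',cv2.minEnclosingCircle((g[:,:2]*1000).astype(np.float32)),g.mean(0))
im=cv2.resize(I[0:190,215:500],None,fx=2.8,fy=2.8,interpolation=cv2.INTER_CUBIC);cv2.imwrite('pics/c3.png',im[:,:,::-1])
E
```

```text
wheel ((556.47705078125, -279.5736389160156), 27.456218719482422) 0.09715629274544008
hub [ 0.55669716 -0.27988709  0.09928605]
wp 407 ((587.8922729492188, -113.48143768310547), (16.328447341918945, 12.5246000289917), 3.963484048843384) 0.05484344484710041
wm 304 ((498.2672424316406, -121.03802490234375), (15.50015926361084, 12.570379257202148), 4.215725421905518) 0.05508208721822816
L 75 [ 9.9658853e-01  8.2530476e-02  5.3928339e+02 -1.0637876e+02] ang 4.7340326
R 56 [ 9.9664885e-01  8.1799015e-02  5.5565631e+02 -3.1965601e+02] ang 4.691981
B 45 [ 1.06381394e-01 -9.94325399e-01  4.70288879e+02 -1.37532303e+02] ang -83.893234
B 95 [ 8.4639095e-02 -9.9641168e-01  4.8285556e+02 -2.9007843e+02] ang -85.14472
gauge ((552.2513427734375, -225.00704956054688), 34.481971740722656) [ 0.55253938 -0.22430635  0.05921397]
```

View pics/c3.png

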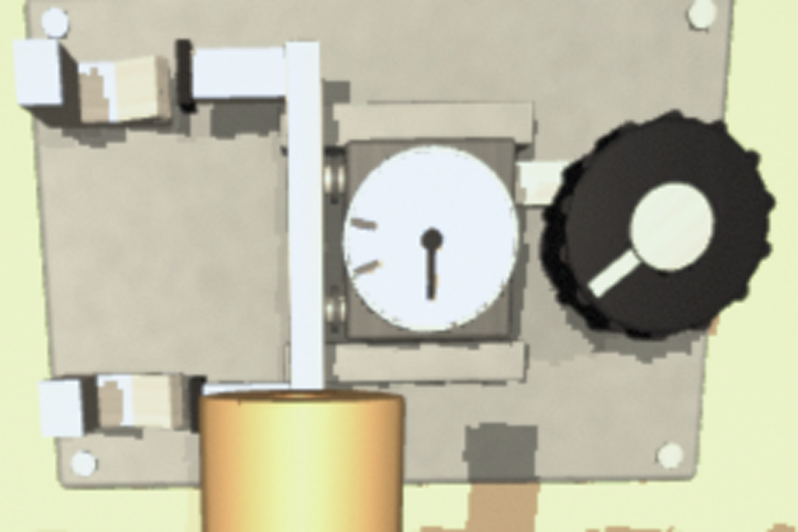

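```bash
python3 - <<'E'
from h import *
P,I=cloud('w3')
a=.083;c=np.array([np.cos(a),np.sin(a)]);n=np.array([-c[1],c[0]]);S=np.array([.5445,-.1353])
q=P[:,:340].reshape(-1,3);d=q[:,:2]-S;X=d@c;Y=d@n
for x0 in(.045,-.045):
    m=(abs(X-x0)<.005)&(q[:,2]>.005)&(abs(Y)<.06)
    for y in np.arange(-.04,.042,.002):
        k=m&(abs(Y-y)<.001)
        if k.sum(): print(int(round(y*1000)),'%.1f'%(1000*np.median(q[k,2])),end=' | ')
    print()
m=(abs(Y-.018)<.006)&(q[:,2]>.045)&(q[:,2]<.065);print('wall x',np.percentile(X[m&(X>0)],[2,98]),np.percentile(X[m&(X<0)],[2,98]))
E
```

```text
-40 49.9 | -38 49.8 | -36 49.8 | -34 49.6 | -32 49.9 | -30 50.0 | -28 49.4 | -26 49.6 | -24 49.9 | -22 52.8 | -20 52.8 | -18 9.6 | -16 11.3 | -14 28.1 | -12 31.8 | -10 31.7 | -8 30.2 | -6 28.6 | -4 27.2 | -2 25.8 | 0 24.4 | 2 23.2 | 4 22.7 | 6 22.9 | 8 23.0 | 10 23.0 | 12 40.0 | 14 54.9 | 16 54.7 | 18 55.0 | 20 55.0 | 22 54.7 | 24 54.6 | 30 8.9 | 
-40 272.6 | -38 12.4 | -36 11.0 | -34 30.5 | -32 30.0 | -30 48.9 | -28 29.8 | -26 48.5 | -24 50.9 | -22 53.1 | -20 52.9 | -16 12.0 | -14 27.7 | -12 32.2 | -10 31.6 | -8 30.2 | -6 29.0 | -4 27.3 | -2 26.2 | 0 24.6 | 2 23.5 | 4 22.9 | 6 22.5 | 8 23.1 | 10 23.3 | 12 38.5 | 14 55.2 | 16 54.8 | 18 55.2 | 20 55.2 | 22 55.3 | 24 55.1 | 
wall x [0.03699045 0.05283636] [-0.05253504 -0.0371747 ]
```

```bash
python3 - <<'E'
from h import *
P,I=cloud('w3')
o=np.array([.4526,-.1960]);a=.0693;d=np.array([np.cos(a),np.sin(a)]);n=np.array([-d[1],d[0]])
q=P[130:280,285:365].reshape(-1,3);q=q[(q[:,2]>.25)&(q[:,2]<.31)]
X=(q[:,:2]-o)@d;Y=(q[:,:2]-o)@n;print('end',np.percentile(X,[95,99,99.8]),'z',np.percentile(q[:,2],95)-.2569)
for lo in(.03,.045,.06):
  k=(abs(X-lo)<.004)&(q[:,2]>np.percentile(q[:,2],70)-.0);print(lo,np.median(Y[k]),np.percentile(q[abs(X-lo)<.004,2],97))
x=.0016
S=np.array([.5445,-.1353]);c=np.array([np.cos(.083),np.sin(.083)]);m=np.array([-c[1],c[0]])
t=S+c*.0016-m*.0015;print(t);go(*t,.09,.083)
E
```

```text
end [0.06724425 0.06826169 0.06843514] z 0.028017018511728775
0.03 0.00067324346695548 0.2850181786580723
0.045 0.0006615174162783961 0.2853281635984119
0.06 0.0006450823800621479 0.2850181103274782
[ 0.54621885 -0.13666219]
shift [ 0.3251 -0.1753  0.5567] rot [-0.0002  0.0001 -0.0127] rows>= 5.0 1.0
```

```bash
python3 -m inch '0.8 0.1 -0.05 0.08 0 0 -0.0127;0.8 0.2 -0.1 0.16 0 0 -0.0127;0.8 0.28 -0.14 0.28 0 0 -0.0127;0.8 0.325 -0.175 0.4 0 0 -0.0127;0.8 0.325 -0.175 0.5 0 0 -0.0127;0.8 0.325 -0.175 0.556 0 0 -0.0127;0.8 0.325 -0.175 0.556 0 0 -0.0127;0.8 0.325 -0.175 0.556 0 0 -0.0127;0.8 0.325 -0.175 0.556 0 0 -0.0127'
python3 - <<'E'
from h import *
s=grab('wrist','w4');print(s['t'],s['force'],s['width'])
go(.5462,-.1367,.028,.083)
E
```

```text
t: 6.2
eef_pos: [0.547, -0.1374, 0.0919]
ee_rot: [3.141, -0.002, 0.083]
force: [0.0, 0.4, -0.3]
width: 0.0234
6.2 [ 0.02044719  0.38381242 -0.3078656 ] 0.023388743638729573
shift [-0.0029 -0.0031  0.2131] rot [ 0.0002 -0.0026 -0.0004] rows>= 2.0 1.0
```

View pics/w4.png

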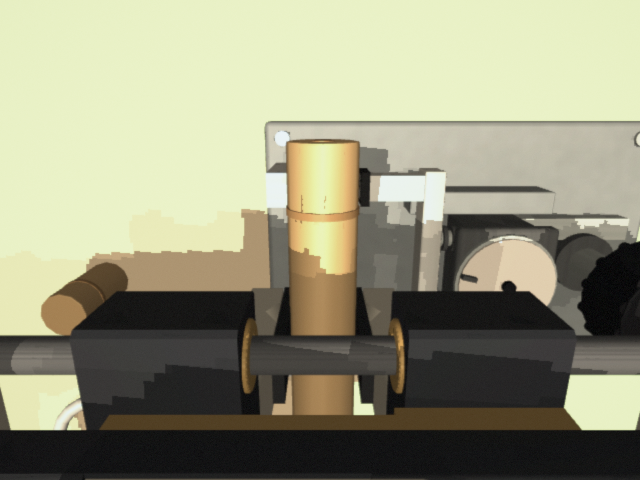

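```bash
python3 -m inch '0.8 -0.001 -0.001 0.08 0 0 0;0.8 -0.002 -0.002 0.14 0 0 0;0.8 -0.002 -0.002 0.18 0 0 0;0.8 -0.002 -0.002 0.205 0 0 0;0.8 -0.002 -0.002 0.213 0 0 0;0.8 -0.002 -0.002 0.213 0 0 0;0.8 -0.002 -0.002 0.213 0 0 0'
python3 - <<'E'
from h import *
s=grab('wrist','w5');print(s['t'],s['force'],s['moment'],s['width'])
P,I=cloud('w5')
a=.083;c=np.array([np.cos(a),np.sin(a)]);n=np.array([-c[1],c[0]]);S=np.array([.5445,-.1353])
q=P[130:285,280:370].reshape(-1,3);d=q[:,:2]-S;X=d@c;Y=d@n
m=(abs(X-.03)<.006)&(q[:,2]>.035);print('top',np.percentile(q[m,2],95));z=np.percentile(q[m,2],95)
print('Y',np.median(Y[m&(q[:,2]>z-.002)]),np.percentile(Y[m],[2,98]),'end',np.percentile(X[(q[:,2]>.035)&(abs(Y)<.009)],[99,99.8]))
E
```

```text
t: 6.95
eef_pos: [0.5459, -0.1372, 0.0272]
ee_rot: [3.141, -0.001, 0.082]
force: [0.7, 0.1, -0.6]
width: 0.0232
6.95 [ 0.68706614  0.06947479 -0.64737004] [-0.04446001 -0.00973841 -0.0747866 ] 0.02324467483824804
top 0.05507313230189353
Y -0.0013697271712024865 [-0.01267304  0.00990491] end [0.06939256 0.06955833]
```

View pics/w5.png

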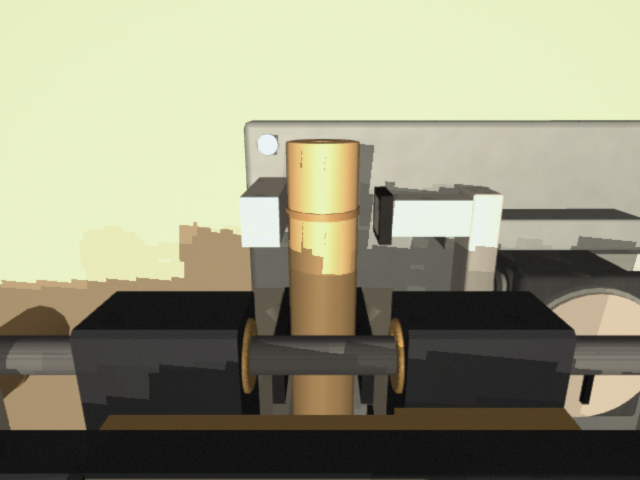

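```bash
python3 -m inch '0.8 0 0 0.003 0 0 0;0.8 0 0 0.005 0 0 0;0.8 0 0 0.0065 0 0 0;0.8 0 0 0.008 0 0 0;0.8 0 0 0.0095 0 0 0;0.8 0 0 0.0095 0 0 0;0.8 0 0 0.0095 0 0 0'
```

```text
t: 7.7
eef_pos: [0.5454, -0.1372, 0.0243]
ee_rot: [3.141, -0.0, 0.083]
force: [-3.0, 0.9, 6.3]
width: 0.0232
```

```bash
python3 -m inch '0.8 0 -0.0015 0.0005 0 0 0;0.8 0 -0.003 0.0015 0 0 0;0.8 0 -0.0045 0.0025 0 0 0;0.8 0 -0.0045 0.0025 0 0 0;0.8 0 -0.0045 0.0025 0 0 0'
```

```text
t: 8.2
eef_pos: [0.5456, -0.1358, 0.0233]
ee_rot: [3.141, -0.001, 0.083]
force: [-1.4, 1.2, 5.1]
width: 0.0233
```

```bash
python3 -m inch '0.8 0 -0.001 0.0005 0 0 0;0.8 0 -0.002 0.001 0 0 0;0.8 0 -0.003 0.001 0 0 0;0.8 0 -0.003 0.001 0 0 0;0.8 0 -0.003 0.001 0 0 0'
```

```text
t: 8.7
eef_pos: [0.5457, -0.1355, 0.0231]
ee_rot: [3.141, -0.001, 0.083]
force: [-0.9, -3.9, 5.7]
width: 0.0232
```

```bash
python3 -m inch '0.8 0 0 0 0 0 0;0.8 0 0 0 0 0 0;0.8 0 0 0 0 0 0;0.72 0 0 0 0 0 0;0.7 0 0 0 0 0 0;0.66 0 0 0 0 0 0;0.62 0 0 0 0 0 0;0.6 0 0 0 0 0 0;0.6 0 0 0 0 0 0;0.6 0 0 0 0 0 0' 
python3 - <<'E'
from h import *
s=grab('wrist','w6');print(s['t'],s['force'],s['width'],s['eef_pos'])
P,I=cloud('w6')
a=.083;c=np.array([np.cos(a),np.sin(a)]);n=np.array([-c[1],c[0]]);S=np.array([.5445,-.1353])
q=P[130:285,270:390].reshape(-1,3);d=q[:,:2]-S;X=d@c;Y=d@n
m=(abs(X-.03)<.006)&(q[:,2]>.035)&(abs(Y)<.02);z=np.percentile(q[m,2],95);print('top',z)
print('Y',np.median(Y[m&(q[:,2]>z-.002)]),np.percentile(Y[m],[2,98]),'end',np.percentile(X[(q[:,2]>.035)&(abs(Y)<.009)],[99,99.8]))
E
```

```text
t: 9.7
eef_pos: [0.5451, -0.1349, 0.0225]
ee_rot: [-3.142, 0.0, 0.082]
force: [-0.6, -0.9, -0.1]
width: 0.0349
9.7 [-0.59292375 -0.94649446 -0.07830593] 0.03492917397166492 [ 0.54511175 -0.13491865  0.02251473]
top 0.05119356928970074
Y 0.000362158499209968 [-0.01097032  0.0116052 ] end [0.06935418 0.06953238]
```

View pics/w6.png

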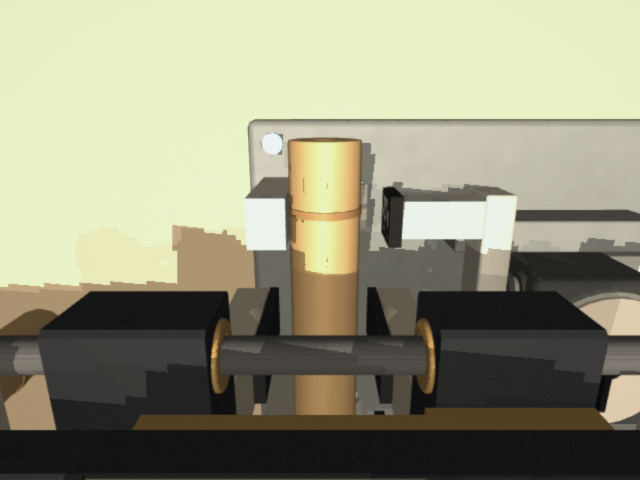

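```bash
python3 -m inch '0.6 0 0 -0.05 0 0 0;0.6 0 0 -0.12 0 0 0;0.6 0 0 -0.26 0 0 0;0.5 0 0 -0.4 0 0 0;0.3 0 0 -0.5 0 0 0;0.2 0 0 -0.55 0 0 0;0.2 0 0 -0.55 0 0 0' 
python3 - <<'E'
from h import *
go(.5565,-.2797,.16,.8)
E
```

```text
t: 10.45
eef_pos: [0.5465, -0.135, 0.1905]
ee_rot: [3.141, -0.005, 0.082]
force: [0.0, 0.2, -1.0]
width: 0.0615
shift [-0.007   0.4833  0.1018] rot [ 0.0021 -0.0045 -0.6852] rows>= 3.0 5.0
```

```bash
python3 -m inch '0.1 0 0.15 0 0 0 -0.14;0.1 -0.007 0.3 0.03 0 0 -0.28;0.1 -0.007 0.4 0.07 0 0 -0.42;0.1 -0.007 0.46 0.1 0 0 -0.55;0.1 -0.007 0.483 0.1 0 0 -0.685;0.1 -0.007 0.483 0.1 0 0 -0.685;0.1 -0.007 0.483 0.1 0 0 -0.685;0.1 -0.007 0.483 0.1 0 0 -0.685' 
python3 - <<'E'
from h import *
s=grab('wrist','w7');s=grab('wrist','w7');print(s['q'].round(3),s['width'])
grab('top','top7');go(.5565,-.2797,.069,.8)
P,I=cloud('top7');cv2.imwrite('pics/c7.png',cv2.resize(I[190:290,330:450],None,fx=6,fy=6,interpolation=2)[:,:,::-1])
E
```

```text
t: 11.25
eef_pos: [0.5549, -0.279, 0.1575]
ee_rot: [-3.141, -0.0, 0.797]
force: [0.0, -0.1, 0.7]
width: 0.0787
[-0.152  0.322 -0.207 -0.    -1.042  2.52 ] 0.07887081638163461
shift [0.0014 0.005  0.2963] rot [ 0.0004 -0.0003 -0.0011] rows>= 2.0 1.0
```

View pics/w7.png

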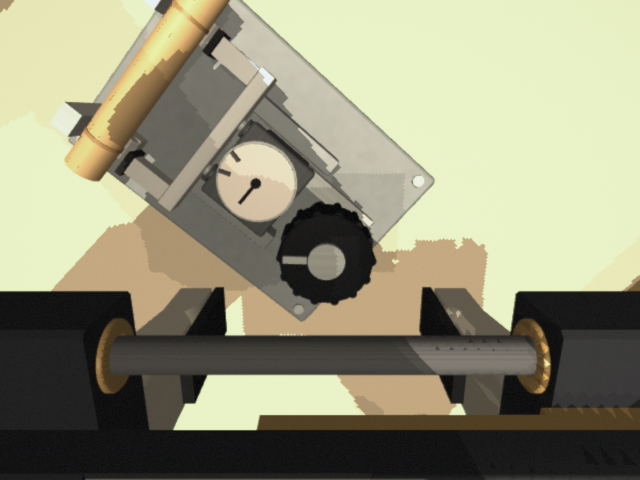

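View pics/c7.png

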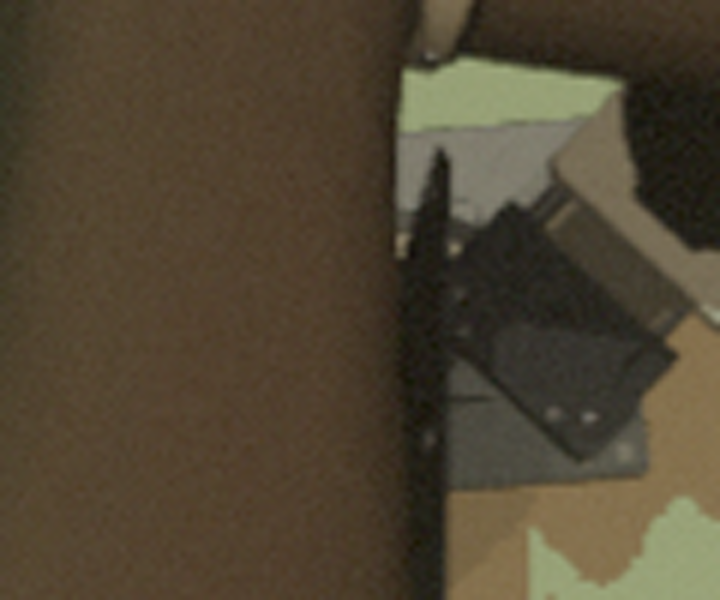

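```bash
python3 -m inch '0.1 0.001 0.005 0.1 0 0 0;0.1 0.001 0.005 0.2 0 0 0;0.1 0.001 0.005 0.27 0 0 0;0.1 0.001 0.005 0.293 0 0 0;0.1 0.001 0.005 0.293 0 0 0;0.1 0.001 0.005 0.293 0 0 0;0.1 0.001 0.005 0.293 0 0 0' 
python3 - <<'E'
from h import *
s=grab('wrist','w8');print(s['eef_pos'],s['force'])
P,I=cloud('w8')
q=P.reshape(-1,3);q=q[(q[:,2]>.09)&(q[:,2]<.102)&(abs(q[:,0]-.5565)<.035)&(abs(q[:,1]+.28)<.035)];print(len(q),cv2.minEnclosingCircle((q[:,:2]*1000).astype(np.float32)))
E
```

```text
t: 12.1
eef_pos: [0.5571, -0.2806, 0.0712]
ee_rot: [3.14, -0.001, 0.8]
force: [-0.5, -0.4, -0.2]
width: 0.0792
[ 0.55713745 -0.2805524   0.07117687] [-0.47522481 -0.43543219 -0.22385007]
11407 ((558.3839111328125, -278.2940673828125), 40.68266677856445)
```

View pics/w8.png

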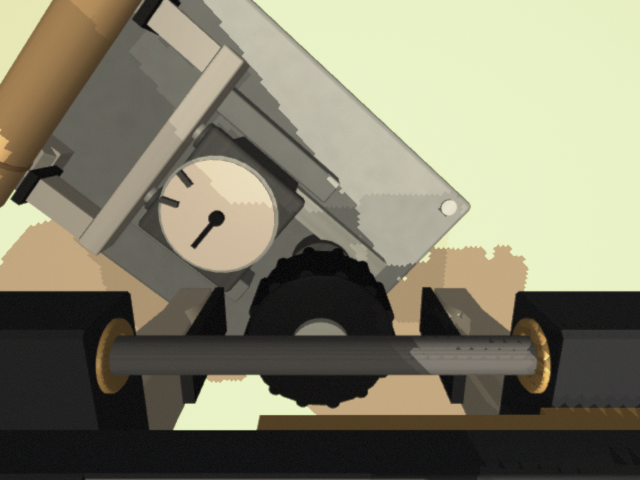

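```bash
python3 -m inch '0.3 0 0 0 0 0 0;0.5 0 0 0 0 0 0;0.5 0 0 0 0 0 0;0.5 0 0 0 0 0 0;0.5 0 0 0 0 0 0;0.5 0 0 0 0 0 0' 35
python3 -m inch '0.5 0 0 0 0 0 0.06;0.5 0 0 0 0 0 0.16;0.5 0 0 0 0 0 0.26;0.5 0 0 0 0 0 0.36;0.5 0 0 0 0 0 0.46;0.5 0 0 0 0 0 0.5;0.5 0 0 0 0 0 0.5;0.5 0 0 0 0 0 0.5' 
python3 - <<'E'
from h import *
s=grab('wrist','w9');print(s['eef_pos'],s['force'],s['moment'],s['width'],s['t'])
E
```

```text
t: 12.75
eef_pos: [0.5562, -0.2804, 0.0698]
ee_rot: [3.142, 0.0, 0.799]
force: [0.4, 0.3, 1.4]
width: 0.0515
t: 13.55
eef_pos: [0.5561, -0.2803, 0.0697]
ee_rot: [-3.141, 0.0, 0.277]
force: [-1.6, 1.4, 2.1]
width: 0.0513
[ 0.55612334 -0.28033866  0.06974881] [-1.5728043   1.35128914  2.06608774] [ 0.40504836  0.36613989 -0.11629324] 0.05132865311790671 13.55
```

View pics/w9.png

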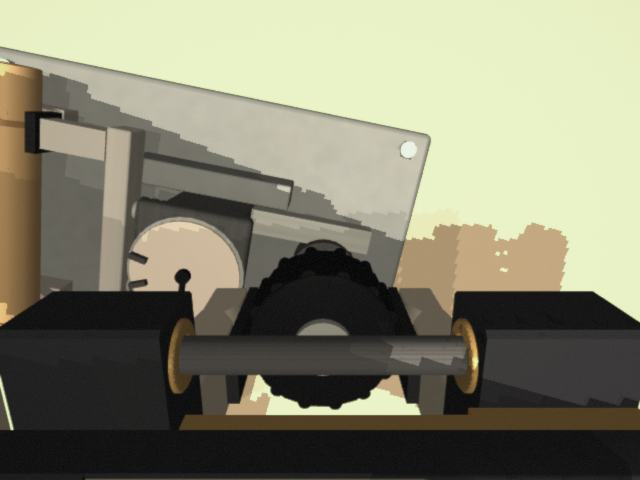

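```bash
python3 -m inch '0.5 0 0 0 0 0 0.06;0.5 0 0 0 0 0 0.16;0.5 0 0 0 0 0 0.26;0.5 0 0 0 0 0 0.36;0.5 0 0 0 0 0 0.46;0.5 0 0 0 0 0 0.56;0.5 0 0 0 0 0 0.6;0.5 0 0 0 0 0 0.6;0.5 0 0 0 0 0 0.6' 
python3 - <<'E'
from h import *
s=grab('wrist','w10');print(s['eef_pos'],s['force'],s['moment'],s['width'],s['t'])
E
```

```text
t: 14.5
eef_pos: [0.5561, -0.2802, 0.0697]
ee_rot: [-3.141, 0.0, -0.351]
force: [-1.5, 2.7, 3.8]
width: 0.0515
[ 0.55610165 -0.2802231   0.06974547] [-1.48413615  2.6747258   3.82776601] [ 1.00736047  0.54285054 -0.118403  ] 0.05147791417552993 14.5
```

View pics/w10.png

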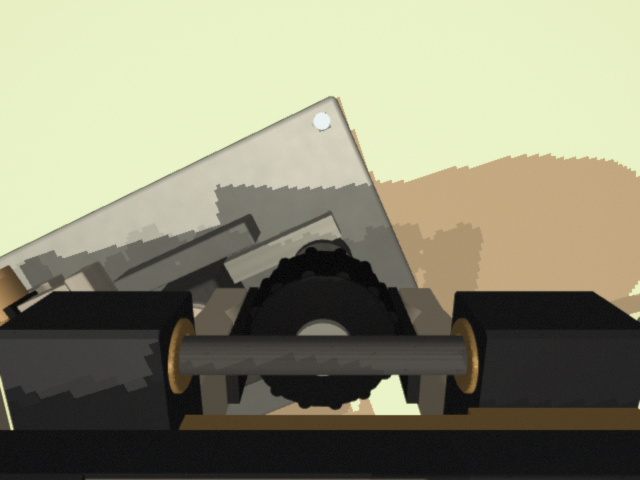

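```bash
python3 -m inch '0.3 0 0 0 0 0 0;0.1 0 0 0 0 0 0;0.1 0 0 0 0 0 0;0.1 0 0 0 0 0 0;0.1 0 0 -0.07 0 0 0;0.1 0 0 -0.15 0 0 -0.1;0.1 0 0 -0.15 0 0 -0.24;0.1 0 0 -0.15 0 0 -0.38;0.1 0 0 -0.15 0 0 -0.52;0.1 0 0 -0.15 0 0 -0.66;0.1 0 0 -0.15 0 0 -0.75;0.1 0 0 -0.15 0 0 -0.75'
python3 -m inch '0.1 0 0 0 0 0 -0.14;0.1 0 0 0 0 0 -0.28;0.1 0 0 0 0 0 -0.42;0.1 0 0 0 0 0 -0.56;0.1 0 0 0 0 0 -0.7;0.1 0 0 0 0 0 -0.77;0.1 0 0 0 0 0 -0.77'
python3 - <<'E'
from h import *
s=grab('wrist','w11');s=grab('wrist','w11');print(s['eef_pos'],s['q'][5])
go(.5565,-.2797,.07,1.23)
E
```

```text
t: 15.75
eef_pos: [0.5562, -0.2805, 0.1146]
ee_rot: [3.142, 0.0, 0.434]
force: [0.9, -0.5, -0.5]
width: 0.0792
t: 16.45
eef_pos: [0.5562, -0.2804, 0.1146]
ee_rot: [-3.142, 0.0, 1.238]
force: [-0.0, -0.1, -0.0]
width: 0.079
[ 0.55616241 -0.28044079  0.11459118] 2.9601105160934718
shift [2.600e-03 1.000e-04 1.488e-01] rot [0.    0.    0.005] rows>= 1.0 1.0
```

View pics/w11.png

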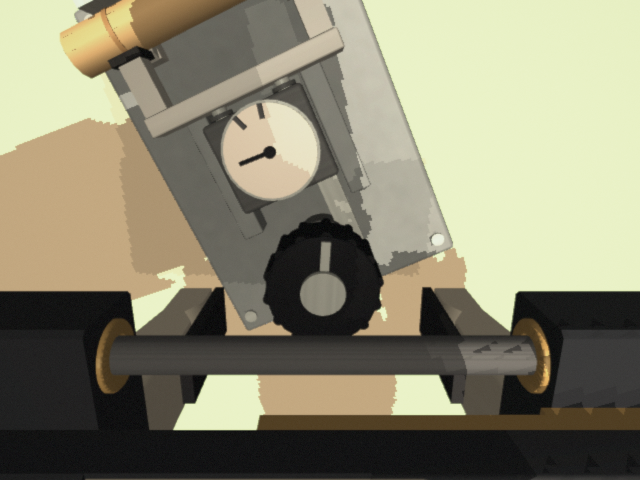

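```bash
python3 -m inch '0.1 0.002 0 0.07 0 0 0;0.1 0.002 0 0.14 0 0 0;0.1 0.002 0 0.149 0 0 0;0.1 0.002 0 0.149 0 0 0;0.3 0.002 0 0.149 0 0 0;0.5 0.002 0 0.149 0 0 0;0.5 0.002 0 0.149 0 0 0;0.5 0.002 0 0.149 0 0 0;0.5 0.002 0 0.149 0 0 0;0.5 0.002 0 0.149 0 0 0' 35
python3 -m inch '0.5 0 0 0 0 0 0.06;0.5 0 0 0 0 0 0.14;0.5 0 0 0 0 0 0.22;0.5 0 0 0 0 0 0.3;0.5 0 0 0 0 0 0.38;0.5 0 0 0 0 0 0.46;0.5 0 0 0 0 0 0.54;0.5 0 0 0 0 0 0.62;0.5 0 0 0 0 0 0.67;0.5 0 0 0 0 0 0.67;0.5 0 0 0 0 0 0.67' 
python3 - <<'E'
from h import *
s=grab('wrist','w12');print(s['eef_pos'],s['force'],s['moment'],s['width'],s['t'])
E
```

```text
t: 17.55
eef_pos: [0.5565, -0.2798, 0.0705]
ee_rot: [3.141, -0.0, 1.239]
force: [-2.4, 1.1, 4.7]
width: 0.0514
t: 18.65
eef_pos: [0.5567, -0.28, 0.0705]
ee_rot: [3.141, -0.0, 0.539]
force: [-1.0, 1.4, 5.4]
width: 0.0513
[ 0.55670913 -0.28000666  0.07050934] [-0.96352478  1.42606291  5.35536692] [ 0.04433475  0.3791853  -0.03785325] 0.05132164372193881 18.65
```

View pics/w12.png

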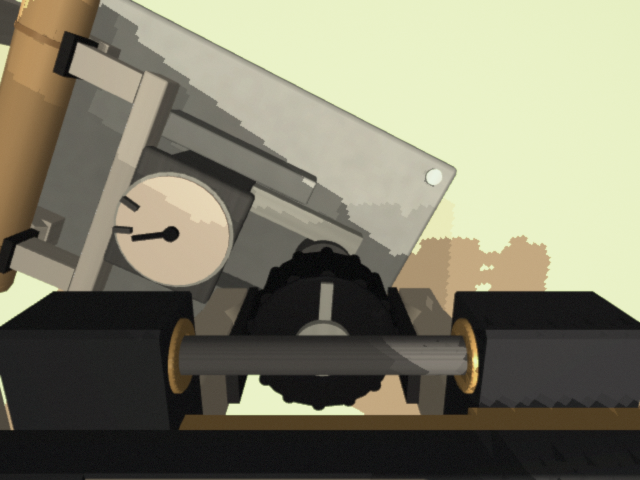

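```bash
python3 -m inch '0.5 0 0 0 0 0 0.05;0.5 0 0 0 0 0 0.12;0.5 0 0 0 0 0 0.2;0.5 0 0 0 0 0 0.28;0.5 0 0 0 0 0 0.34;0.5 0 0 0 0 0 0.34;0.5 0 0 0 0 0 0.34' 
python3 - <<'E'
from h import *
s=grab('wrist','w13');print(s['eef_pos'],s['force'],s['moment'],s['width'],s['t'])
E
```

```text
t: 19.4
eef_pos: [0.5567, -0.2802, 0.0705]
ee_rot: [3.141, -0.001, 0.184]
force: [-1.5, -0.1, 4.4]
width: 0.0519
[ 0.55674003 -0.28018244  0.07052111] [-1.47527063 -0.11255356  4.36131126] [-0.25318453  0.37879481 -0.01773857] 0.051910262803078526 19.4
```

View pics/w13.png

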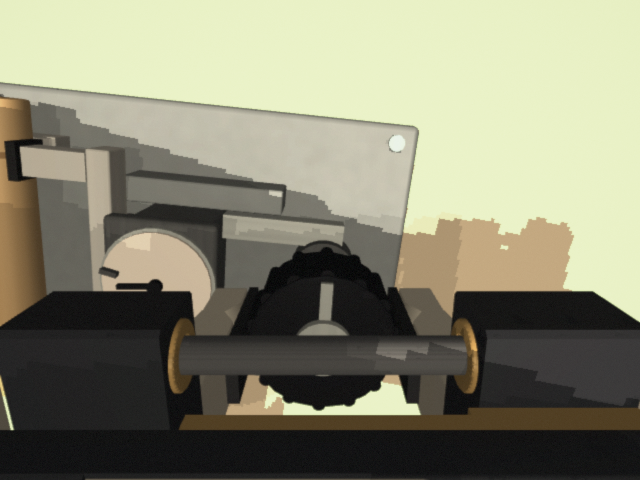

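```bash
python3 -m inch '0.3 0 0 0 0 0 0;0.1 0 0 0 0 0 0;0.1 0 0 0 0 0 0;0.1 0 0 0 0 0 0;0.1 0 0 -0.1 0 0 0;0.1 0 0 -0.25 0 0 -0.14;0.1 0 0 -0.4 0 0 -0.28;0.1 0 0 -0.45 0 0 -0.42;0.1 0 0 -0.45 0 0 -0.56;0.1 0 0 -0.45 0 0 -0.7;0.1 0 0 -0.45 0 0 -0.84;0.1 0 0 -0.45 0 0 -0.9'
python3 -m inch '0.1 0 0 0 0 0 0;0.1 0 0 0 0 0 0;0.1 0 0 0 0 0 0'
python3 - <<'E'
from h import *
s=grab('wrist','w14');print(s['eef_pos'],s['force'],s['t'])
P,I=cloud('w14')
a=.083;c=np.array([np.cos(a),np.sin(a)]);n=np.array([-c[1],c[0]]);S=np.array([.5445,-.1353])
q=P.reshape(-1,3);d=q[:,:2]-S;X=d@c;Y=d@n
m=(abs(X)<.08)&(q[:,2]>.035)&(abs(Y)<.016)&(abs(X)<.03);print('top',np.percentile(q[m,2],95),'Y',np.percentile(Y[m],[2,98]))
m=(q[:,2]>.043)&(abs(Y)<.008)&(q[:,2]<.06);print(np.percentile(X[m],[.3,99.7]))
E
```

```text
t: 20.65
eef_pos: [0.5563, -0.2797, 0.2049]
ee_rot: [-3.141, -0.0, 1.13]
force: [-0.5, 0.2, -0.2]
width: 0.079
t: 20.95
eef_pos: [0.5563, -0.2798, 0.2049]
ee_rot: [-3.141, 0.0, 1.123]
force: [-0.3, -0.2, 0.2]
width: 0.0789
[ 0.55632677 -0.27981533  0.20486034] [-0.31474837 -0.22240593  0.23399244] 20.95
top 0.05134977955546594 Y [-0.01147732  0.00996526]
[-0.07033308  0.05545025]
```

View pics/w14.png

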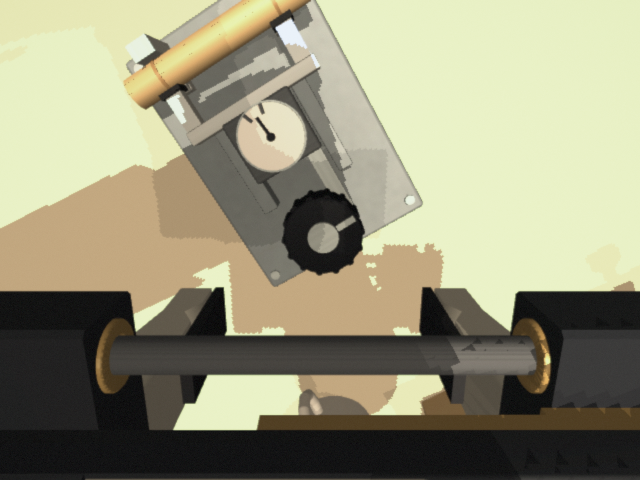

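```bash
python3 - <<'E'
from h import *
P,I=cloud('w14');cv2.imwrite('pics/c14.png',cv2.resize(I[80:190,215:325],None,fx=5,fy=5,interpolation=2)[:,:,::-1])
s=grab('scene','s14')
E
```

```text
(no output)
```

View pics/c14.png

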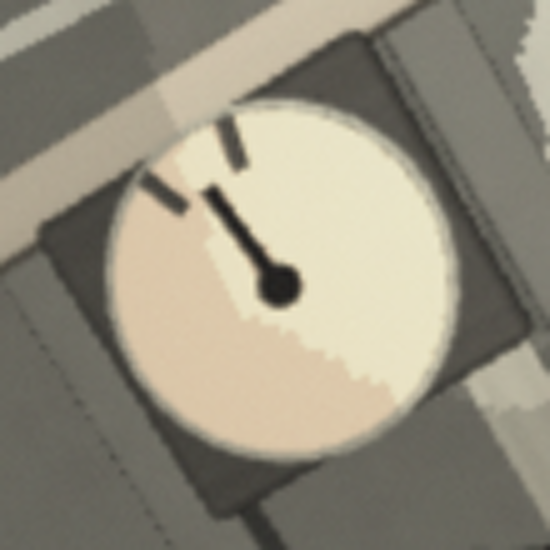

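View pics/s14.png

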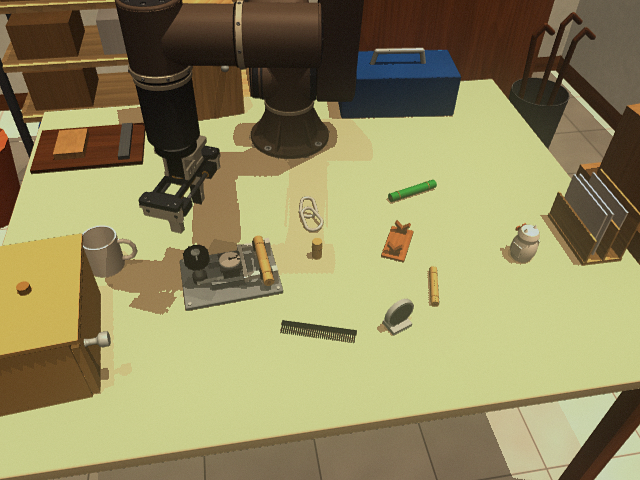

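```bash
python3 -c "
from station import arm
print(arm.job_done())"
```

```text
the job is handed in; nothing more can be done
None
```

The bamboo bar is seated in the clamp's groove and the wheel is wound so the needle stands between the two marks. I handed the job in at about 21 s of the 72 s allowed.

- **Bar:** I lowered it until it touched the slope (about 6 N) and slid it down against the walls (about 4 N). Then I let it settle and opened the gripper. Before handing in, its top was 51 mm above the bench, where a seated bar should be. It was centred over the saddles to within about 1 mm.
- **Clamp:** I wound the wheel clockwise in two grips, about 2.2 rad in all. After letting go, the needle read about 1.47 rad, between the marks at 1.2 and 1.8.
- **Firmness:** I judged this from the needle and the angle turned. The wrist's moment reading was small and of little use for it.
- **Bench:** The last scene picture shows the other things standing where they were, with the gripper open and well clear above the wheel.
- **Disagreement:** The clamp's base plate measured about 7–8 mm off its described position relative to the seat. The saddle profile and the wheel centre agreed with each other, so I used those.

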